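Find the printing block whose rubber has gone hard

ROBOT

A 6-joint arm with a two-finger parallel gripper is mounted at the origin on the work surface. World frame = base frame: x ahead of the robot, y to its left, z up, the work surface at z = 0. Lengths are in mm, angles in rad, forces in N, time in s.
With the tool pointing down it reaches from about 275 to 750 mm from the base axis. Payload 10.2 kg.
Tool frame: the origin (TCP) lies midway between the tips of the shut fingers; the grasp point (between the pads) lies 19 mm behind it (manip.hold_point_z is the distance from the TCP to the grasp point, in mm); z points along the fingers, y is the direction in which the jaws open and shut (so a half turn about z gives the same grasp; the last joint's range is limited). The gripper opens to 88 mm and grips with 3 to 60 N. Pads are 18 mm wide; open, the fingers measure 123 mm over their backs; the gripper's body (75 mm by 187 mm) begins 45 mm behind the grasp point.
Start: joints at [-1.473, 0.313, 1.498, -0, 1.331, -0.223], TCP at [165.533, -498.227, 238.72] pointing down, gripper open.
Joint ranges: [-2.94, 2.94], [-0.97, 2.17], [0.19, 2.56], [-1.23, 4.37], [0.02, 3.11], [-2.88, 2.88]. Speed limits (rad/s): [2.39, 2.39, 3.01, 3.14, 3.14, 3.14].

INTERFACE

Orientations are given as [roll, pitch, yaw] about the fixed x, y, z axes, in that order (R = Rz(yaw) Ry(pitch) Rx(roll)).
In Python, from bench import manip, optics gives the robot as it stands.
- The arm moves only by the tool play_rows, never from a script. Its argument "motion" is a list that holds one entry, the list of rows, each a list of 4 numbers: the shift along the world's x, y, z in m, then the turn about the world's z in rad. In form: [[[tx, ty, tz, spin], ...]]. A call has 1 to 10 rows; each row is the pose to reach, as a shift and turn from the pose measured when the call began; what a row does not reach only later rows make up. A row lasts 1/10 s, in which the tool goes at most 50 mm and 8.59 degrees, less where a joint would pass 70% of its speed; a pose out of reach is approached as far as the arm can. A call with a gripper value outside its range is refused whole. "jaw" is the finger opening in m, from 0 to 0.0881, set as the call begins (left out, the last holds). The fingers move at their own pace and stop on an object; "newtons" is the grip in N (left out, the last holds). Time passes only in rows, so rows that repeat a pose let the fingers close. It gives the time, the measured TCP pose, the force and the opening at its end, in the units of the state.
- manip.get_state(): the state, without advancing time (a new reading comes with each control period).
- optics.snapshot(name): name is "scene" or "top" or "wrist"; returns the picture (420x560x3 uint8, red, green, blue); there is no depth.
- optics.camera_params(name): a dict with "fx", "fy", "cx", "cy" (pixels), "cam_to_world" (4x4, takes a point from camera to world coordinates). Camera axes: x right, y up, looking along -z (the intrinsics and any distortion apply to the point x, -y, -z); pixel columns grow to the right and rows downward; lengths in mm; the calibration is good to about 2 mm. A picture is of the moment at which its call begins: read the wrist's pose just before it. camera_params takes no time and is no camera call; for the wrist camera it gives the pose at the moment of the call.
- manip.hand_in(): hands the job in, once; it reports no verdict.
The state is a dict: "t": time; "joints": joint angles; "qvel": joint speeds; "joint_torque": joint torques, N m; "ee_pos": TCP position; "ee_rot": TCP orientation; "contact_force": force on the tool from outside, world axes, zero at the start; "torque": the same for the moment, N m; "width": opening from 0.0 (shut) to 1.0 (fully open).
Only numpy, scipy, OpenCV 4.12 (cv2) and the standard library are available. Lean on these libraries where they do the work, as an engineer would, in place of code of your own. Each camera call takes 0.05 s, during which the arm holds its last target. There are 200 camera calls.

TASK

One of these three rubber-faced printing blocks has gone hard with age. Test them with the dial hardness gauge, pressing it squarely onto the middle of a block's rubber face until the foot sits flat, without ramming it, and read the dial. When you have found the hard one, set it down rubber face up in the plywood repair tray, leave the other two blocks where they are, and stand the gauge back upright in its wooden rest.

Things in the scene. Friction and masses are not known exactly. Their poses are not given: they have to be found in the camera images.
- gauge: hand-held dial hardness gauge, 300 g, 135 mm tall: flat round steel foot 36 mm across and 7 thick, a sprung blunt pin (6 mm across) sticking out 6 mm below its middle; above it a short stem, a round dial case and a grip. Origin: centre of the foot's underside; z up along the gauge, x out of the dial. It starts standing in the rest, dial looking roughly away from the robot
- gauge_grip (a point): centre of the gauge's black flat-sided grip on top, 36 mm (x) by 24 mm (y) by 40 mm tall, 115 mm above the foot's underside; hold it across the 24 mm. The dial case's top is 29 mm below this point
- gauge_dial (a point): middle of the gauge's white dial, 56 mm above the foot's underside; black case 60 mm across, 22 thick; black hand; major ticks every 10 of 100, zero at lower left, 100 at lower right. With the foot flat on it, sound rubber reads about 35 to 50, rubber gone hard above 75; a reading with the foot not flat is too low
- gauge_hand (a joint): angle of the dial hand (rad), 0 with the pin fully out, growing clockwise seen from the front with how far the pin is pushed up: 6 mm = 100 = 4.71 rad (sound rubber 1.6 to 2.4, hard above 3.5). The pin's spring takes 0.7 N to start, 7.3 N at full travel: the foot comes flat on sound rubber at 3 to 4 N, on hard at 6 to 7 N; a push of 8 to 15 N holds it flat
- block_1: one of three outwardly identical printing blocks, rubber face up: dark wood 56 mm wide (y, straight flanks), 92 long (x, scalloped ends), 42 tall; on it 8 mm of rubber, the top half a raised indigo-stained motif: round medallion 46 mm across in the middle, petals at the ends. Its top, where the gauge is pressed, is 50 mm above the underside. About 180 g. Origin: centre of underside; z up out of the rubber
- block_2: as block_1
- block_3: as block_1
- rest: the gauge's fixed wooden rest on the bench, 90 by 90 mm and 26 mm tall, with a round recess 50 mm across and 10 mm deep in its top for the gauge's foot and a 17 mm hole below for the pin to hang free. Origin: centre of the underside; the recess floor, on which the foot stands, is 16 mm above it
- tray: fixed shallow open plywood repair tray, empty, 170 mm (x) by 190 mm (y) outside, walls 28 mm tall and 6 mm thick, floor 6 mm thick. Origin: centre of the underside. It and the gauge's rest stand to the left and right of the blocks, either way round
- wood_block: bystander: round carved wooden block, 84 mm across, 40 mm tall. Origin: centre of the underside
- jar: bystander: amber jar with a steel lid, 64 mm across, 85 mm tall. Origin: centre of the underside
- roller: bystander: hand roller lying down, black rubber roll 36 mm across and 100 mm long, wire frame, wooden handle 100 mm. Origin: on the bench under the middle of the roll; the handle runs 135 mm to its -x
Mind the look-alikes: they are no part of the job. What is shaped like the block_2 but green or yellow is not meant.

How it is judged (in metres and radians):
On the way:
1. the gauge is pressed squarely on the middle of the hard block's rubber face, its foot flat, and the dial shows the hard reading (z of gauge in the frame of block_2 between 0.046 and 0.0515 m and x of gauge in the frame of block_2 between -0.009 and 0.009 m and y of gauge in the frame of block_2 between -0.009 and 0.009 m and angle between the z axis of gauge and the z axis of block_2, either way round below 0.1 rad and value of joint gauge_hand above 3.3 rad), for 0.2 s.
At the end, for the whole second after the job is handed in: Hard block flat (6 degrees) and at rest on the repair tray's floor, rubber up; gauge at rest upright (6 degrees) in its rest, foot within 3 mm of the recess floor and 10 mm of its middle, dial below 8; the sound blocks flat, within 30 mm of where they started (x of block_2 in the frame of tray between -0.079 and 0.079 m and y of block_2 in the frame of tray between -0.089 and 0.089 m and z of block_2 in the frame of tray below 0.01 m and angle between each of block_2, gauge, block_1, block_3's own z axis and vertical below 0.1 rad and linear speed of each of block_2, gauge below 0.02 m/s and horizontal distance between gauge and rest below 0.01 m and z of gauge in the frame of rest below 0.019 m and value of joint gauge_hand below 0.4 rad and distance of each of block_1, block_3 from where it was at the start of the episode below 0.03 m); the robot touches nothing.
It fails at once if the gauge is rammed onto a block (over 90 N) (contact force between gauge and block_1 above 90 N or contact force between gauge and block_2 above 90 N or contact force between gauge and block_3 above 90 N).
It fails at once if the gauge is tipped right over (angle between gauge's own z axis and vertical above 0.8 rad).
It fails at once if the hard block is dropped into the tray (moving faster than 0.5 m/s just over its floor) (x of block_2 in the frame of tray between -0.079 and 0.079 m and y of block_2 in the frame of tray between -0.089 and 0.089 m and z of block_2 in the frame of tray below 0.03 m and linear speed of block_2 above 0.5 m/s).
It fails at once if the gauge is dropped into its rest (moving faster than 0.5 m/s just over it) (horizontal distance between gauge and rest below 0.02 m and z of gauge in the frame of rest below 0.04 m and linear speed of gauge above 0.5 m/s).
It fails at once if the wooden block, the jar or the roller is shoved (over 40 mm) or knocked over (distance of any of wood_block, jar, roller from where it was at the start of the episode above 0.04 m or angle between any of jar, wood_block's own z axis and vertical above 0.5 rad).
It also fails if it takes over 72 s, if anything falls off the work surface, if the arm or the gripper's body presses on something with over 40 N, if the wrist force passes 120 N, or if a joint passes its speed limit or range.

## Working session

There is one attempt and no reset: what is moved stays moved. The work goes in short steps, Python scripts to look and compute and a tool call to move; the robot and the scene stay as the last step left them, time stands still between calls to the robot, and variables do not carry over. Pictures are saved under pics/ and viewed, about 8 in all and at most 12, crops included, and the job is handed in when it is done.

Besides the shell and the picture viewer there is one more tool, called after "Emit:" as a command line: name --argument value ..., lists and objects as JSON in quotes. play_rows: Moves the arm, as the interface text tells. Its arguments: {"type":"object","properties":{"motion":{"type":"array","items":{"type":"array","items":{"type":"array","items":{"type":"number"}}}},"jaw":{"type":"number"},"newtons":{"type":"number"}},"required":["motion"]}

```bash
mkdir -p pics
python3 - <<'E'
from bench import manip, optics
import cv2, numpy as np
print(manip.get_state(), manip.hold_point_z)
for n in ("scene","top"):
    im=optics.snapshot(n); cv2.imwrite(f"pics/{n}0.png",im[:,:,::-1])
    p=optics.camera_params(n); print(n,{k:(np.round(v,3).tolist() if k=="cam_to_world" else v) for k,v in p.items()})
a=cv2.imread("pics/top0.png")
cv2.imwrite("pics/top0b.png",cv2.resize(a,(800,600)))
E
```

```text
{'t': 0.0, 'joints': array([-1.47338633e+00,  3.13407604e-01,  1.49843885e+00, -7.68217391e-06,
        1.33100935e+00, -2.23390983e-01]), 'qvel': array([ 0.00182969, -0.00037653, -0.00093559,  0.00095783,  0.00100117,
       -0.00170098]), 'joint_torque': array([ 2.76393012e-04, -4.02213442e+01, -2.52272308e+01,  6.94308174e-02,
        3.52574419e-02, -1.14284855e-04]), 'ee_pos': array([ 165.51252742, -497.96143879,  238.18210187]), 'ee_rot': array([-3.14035924e+00, -2.72560920e-04,  3.20802641e-01]), 'contact_force': array([ 0.49501104, -0.03726718,  0.01672075]), 'torque': array([-0.0043236 , -0.0099474 ,  0.00661452]), 'width': 0.9999605776607076} 18.700000000000003
scene {'fx': 499.00403514560264, 'fy': 499.00403514560264, 'cx': 274.1825459532674, 'cy': 210.66025736937536, 'cam_to_world': [[-0.662, -0.57, 0.487, 1142.566], [0.75, -0.506, 0.427, 498.095], [0.003, 0.647, 0.762, 1034.188], [0.0, 0.0, 0.0, 1.0]]}
top {'fx': 518.169545680042, 'fy': 518.169545680042, 'cx': 267.4576140845518, 'cy': 209.18592368988294, 'cam_to_world': [[0.001, 0.984, -0.18, 353.502], [-1.0, -0.004, -0.025, -12.138], [-0.026, 0.18, 0.983, 1225.368], [0.0, 0.0, 0.0, 1.0]]}
```

View pics/top0b.png

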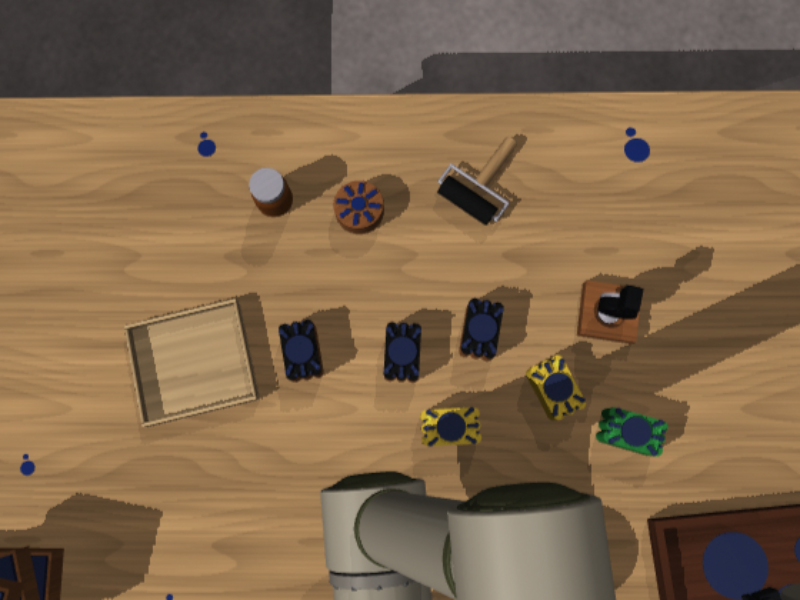

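View pics/scene0.png

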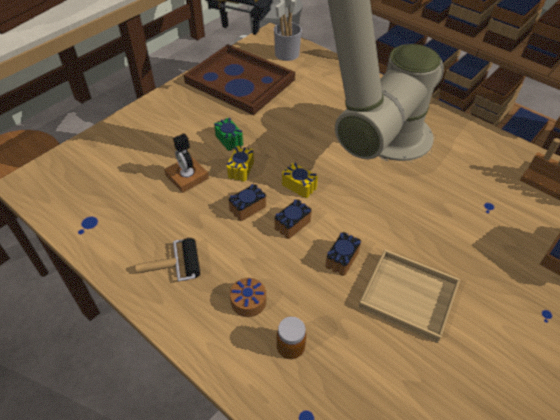

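The top view shows three dark indigo blocks at about (300,350), (403,350) and (482,328) px of 800. The tray is at (190,362) and the gauge in its rest at (610,310). The yellow and green look-alikes are lower right. In the scene view the dial faces the camera side.

```bash
cat > h.py <<'E'
import cv2, numpy as np
from bench import manip, optics
def ray(p,u,v):
    M=np.array(p["cam_to_world"]); d=np.array([(u-p["cx"])/p["fx"],-(v-p["cy"])/p["fy"],-1.0])
    return M[:3,3], M[:3,:3]@d
def onplane(p,pts,z):
    out=[]
    for u,v in np.reshape(pts,(-1,2)).astype(float):
        o,d=ray(p,u,v); out.append((o+d*(z-o[2])/d[2])[:2])
    return np.array(out)
def project(p,X):
    M=np.array(p["cam_to_world"]); c=M[:3,:3].T@(np.asarray(X,float)-M[:3,3])
    return np.array([p["cx"]+p["fx"]*c[0]/-c[2], p["cy"]-p["fy"]*c[1]/-c[2]])
def rect(xy):
    r=cv2.minAreaRect(xy.astype(np.float32).reshape(-1,1,2)); b=cv2.boxPoints(r)
    e=b[1]-b[0]; f=b[2]-b[1]; 
    if np.hypot(*f)>np.hypot(*e): e,f=f,e
    return np.round(r[0],1), round(float(np.hypot(*e)),1), round(float(np.hypot(*f)),1), round(float(np.arctan2(e[1],e[0])%np.pi),3)
E
python3 - <<'E'
from h import *
print({k:optics.camera_params("top").get(k) for k in optics.camera_params("top") if k!="cam_to_world"}.keys())
im=cv2.imread("pics/top0.png"); p=optics.camera_params("top")
hsv=cv2.cvtColor(im,cv2.COLOR_BGR2HSV); H,S,V=cv2.split(hsv)
def comps(m,z,amin,amax,name):
    cs,_=cv2.findContours(m.astype(np.uint8),cv2.RETR_EXTERNAL,cv2.CHAIN_APPROX_NONE)
    for c in cs:
        if amin<cv2.contourArea(c)<amax:
            M=cv2.moments(c); uv=(M['m10']/M['m00'],M['m01']/M['m00'])
            print(name,np.round(uv,1),cv2.contourArea(c),"cen",onplane(p,[uv],z).round(1),"rect",*rect(onplane(p,c,z)))
b,g,r=[x.astype(int) for x in cv2.split(im)]
comps((b>r+12)&(b>g+8)&(V<130),50,200,3000,"medal")
roi=np.zeros_like(V,bool); roi[200:290,180:360]=1
comps((V<62)&roi,50,200,3000,"dark")
roi[:]=0; roi[190:245,400:455]=1
comps((V<35)&roi,151,60,3000,"grip")
comps((H<13)&(S>110)&(V>60)&roi,26,200,4000,"rest")
roi[:]=0; roi[200:305,80:185]=1
comps(cv2.morphologyEx((((S<125)&(V>90))&roi).astype(np.uint8),cv2.MORPH_CLOSE,np.ones((5,5))),28,1000,9000,"tray")
cv2.imwrite("pics/crop1.png",np.hstack([cv2.resize(im[190:250,395:460],None,fx=6,fy=6,interpolation=cv2.INTER_CUBIC),cv2.resize(cv2.imread("pics/scene0.png")[125:190,160:225],(390,360),interpolation=cv2.INTER_CUBIC)]))
E
```

```text
dict_keys(['fx', 'fy', 'cx', 'cy'])
medal [514.3 395.4] 1584.5 cen [[ 161.2 -510.4]] rect [ 162.1 -510.1] 95.3 93.3 1.989
medal [445.3 301.7] 310.5 cen [[ 358.4 -376. ]] rect [ 353.5 -380.9] 59.8 43.2 0.802
medal [315.3 298.1] 267.5 cen [[366.1 -88.7]] rect [366.4 -89.2] 42.4 39.6 1.571
medal [390.5 270.4] 269.0 cen [[ 427.6 -258.1]] rect [ 427.4 -258.1] 41.9 40.2 2.337
medal [281.4 245.1] 373.5 cen [[485.1 -13.6]] rect [485.  -13.4] 85.6 45.9 2.87
medal [208.5 243.6] 359.5 cen [[488.8 153.1]] rect [489.9 153.7] 83.2 45.8 0.671
medal [337.4 229.1] 375.0 cen [[ 521.5 -141.5]] rect [ 520.8 -141.7] 85.5 43.3 3.122
medal [445.5 104.5] 206.0 cen [[ 819.2 -404.1]] rect [ 819.3 -404.1] 40.4 37.6 1.561
dark [281.4 245.8] 810.0 cen [[483.3 -13.7]] rect [483.8 -13.6] 92.5 55.7 3.084
dark [210.6 244.8] 910.0 cen [[485.9 148. ]] rect [486.5 149.1] 94.0 58.9 0.19
dark [336.6 229.4] 859.5 cen [[ 520.7 -139.6]] rect [ 520.4 -140.8] 92.7 57.3 2.953
grip [435.6 212. ] 442.5 cen [[ 542.6 -335.6]] rect [ 546.7 -332.3] 59.0 49.2 1.362
rest [421.7 221.1] 838.5 cen [[ 543.1 -340. ]] rect [ 550.6 -350.8] 94.2 90.8 1.409
```

View pics/crop1.png

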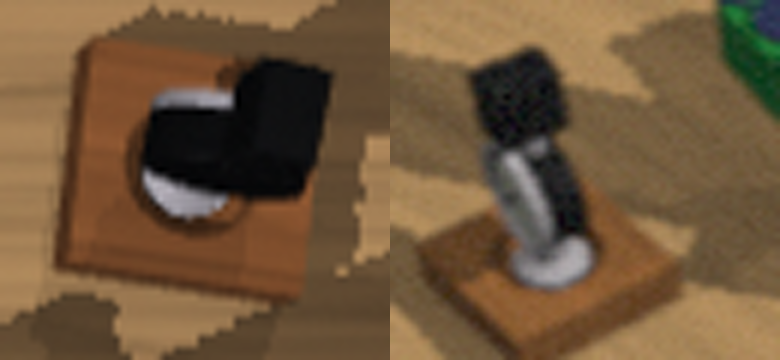

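Blocks: A at about (487,150), yaw 0.19; B at (484,-14), yaw -0.06; C at (520.5,-141), yaw -0.19. The gauge stands at about (547,-345) with its dial roughly along +x. I'll move above it and refine with the wrist camera.

Emit:
play_rows --motion '[[[0.04,0.015,0.015,-0.05],[0.08,0.03,0.03,-0.12],[0.12,0.05,0.045,-0.2],[0.16,0.065,0.06,-0.28],[0.2,0.085,0.06,-0.36],[0.24,0.1,0.06,-0.42],[0.28,0.12,0.06,-0.46],[0.31,0.135,0.06,-0.46],[0.33,0.145,0.06,-0.46],[0.34,0.15,0.06,-0.46]]]' --jaw 0.07

```text
t: 1.1
ee_pos: [506.9, -346.8, 297.6]
ee_rot: [-3.14, 0.001, -0.137]
contact_force: [-0.4, 0.0, -0.3]
width: 0.798
```

Run:
```python
from h import *
p=optics.camera_params("wrist"); im=optics.snapshot("wrist"); s=manip.get_state()
print(s['t'],s['ee_pos'],s['ee_rot']); print(p)
cv2.imwrite("pics/w1.png",im[:,:,::-1])
for X in ([545,-345,151],[545,-345,16]): print(project(p,X))
```

```text
1.15 [ 507.20411706 -346.65161528  297.59423907] [-3.13959207e+00  1.75366887e-04 -1.37198154e-01]
{'fx': 335.2169124079377, 'fy': 335.2169124079377, 'cx': 283.1085209566593, 'cy': 205.66564952670134, 'cam_to_world': array([[-1.35655952e-01,  9.38367204e-01,  3.17906359e-01,
         5.90162757e+02],
       [-9.90755017e-01, -1.28029435e-01, -4.48660155e-02,
        -3.58251563e+02],
       [-1.39942592e-03, -3.21053662e-01,  9.47059970e-01,
         4.44310227e+02],
       [ 0.00000000e+00,  0.00000000e+00,  0.00000000e+00,
         1.00000000e+00]])}
[275.5598831 148.3036022]
[278.0051451  131.19625292]
```

View pics/w1.png

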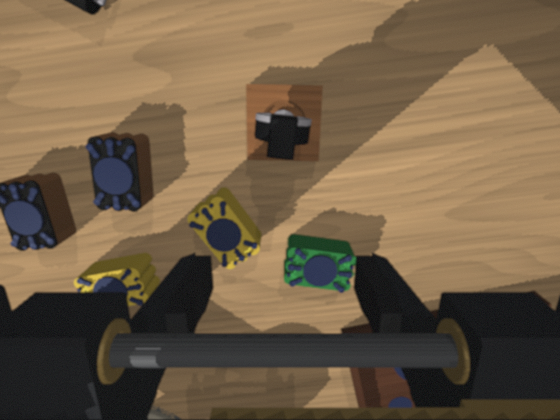

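The wrist view shows the rest at about (247..322, 85..160) px with the gauge's grip at (283,135). I'll enlarge it for edges.

Run:
```python
from h import *
import json
p=optics.camera_params("wrist"); im=cv2.imread("pics/w1.png")
hsv=cv2.cvtColor(im,cv2.COLOR_BGR2HSV); H,S,V=cv2.split(hsv)
roi=np.zeros_like(V,bool); roi[75:170,235:335]=1
m=((H<12)&(S>100)&(V>70)&roi).astype(np.uint8); m=cv2.morphologyEx(m,cv2.MORPH_CLOSE,np.ones((25,25)))
m=cv2.morphologyEx(m,cv2.MORPH_OPEN,np.ones((5,5)))
c=max(cv2.findContours(m,0,cv2.CHAIN_APPROX_NONE)[0],key=cv2.contourArea)
print("rest",cv2.boundingRect(c),rect(onplane(p,c,26)))
m=((V<60)&roi).astype(np.uint8)
for c in cv2.findContours(m,0,cv2.CHAIN_APPROX_NONE)[0]:
    if cv2.contourArea(c)>50: print("black",cv2.boundingRect(c),cv2.contourArea(c))
for y in range(104,166,3):
    xs=np.where(m[y])[0]; print(y,(xs.min(),xs.max(),len(xs)) if len(xs) else None,end=" ")
cr=im[85:170,240:330]; cr=np.clip(cr.astype(float)*2.2,0,255).astype(np.uint8)
cv2.imwrite("pics/w1c.png",cv2.resize(cr,None,fx=6.5,fy=6.5,interpolation=cv2.INTER_CUBIC))
```

```text
Traceback (most recent call last):
ValueError: max() iterable argument is empty
```

Run:
```python
from h import *
p=optics.camera_params("wrist"); im=cv2.imread("pics/w1.png")
hsv=cv2.cvtColor(im,cv2.COLOR_BGR2HSV); H,S,V=cv2.split(hsv)
print("samples",hsv[95,255],hsv[95,310],hsv[150,255],hsv[70,300],hsv[130,340],hsv[130,235])
roi=np.zeros_like(V,bool); roi[75:170,235:335]=1
m=((V<60)&roi).astype(np.uint8)
for y in range(104,166,3):
    xs=np.where(m[y])[0]; print(y,(xs.min(),xs.max(),len(xs)) if len(xs) else None,end=" ")
cr=im[80:170,240:330]; cr=np.clip(cr.astype(float)*2.0,0,255).astype(np.uint8)
cv2.imwrite("pics/w1c.png",cv2.resize(cr,None,fx=6.5,fy=6.5,interpolation=cv2.INTER_CUBIC))
print("rest corners guess z26",onplane(p,[(247,85),(322,85),(320,160),(247,160),(284.5,122.5)],26).round(1))
```

```text
samples [ 13 141 146] [ 13 139 101] [ 13 131  99] [ 17 102 117] [ 17 101 116] [ 17 104 177]
104 None 107 None 110 None 113 None 116 (np.int64(271), np.int64(293), 23) 119 (np.int64(271), np.int64(297), 27) 122 (np.int64(256), np.int64(296), 33) 125 (np.int64(256), np.int64(297), 42) 128 (np.int64(256), np.int64(309), 54) 131 (np.int64(256), np.int64(309), 54) 134 (np.int64(255), np.int64(308), 54) 137 (np.int64(256), np.int64(308), 53) 140 (np.int64(264), np.int64(307), 44) 143 (np.int64(268), np.int64(306), 39) 146 (np.int64(268), np.int64(294), 27) 149 (np.int64(267), np.int64(294), 28) 152 (np.int64(267), np.int64(293), 27) 155 (np.int64(266), np.int64(293), 28) 158 (np.int64(276), np.int64(292), 17) 161 None 164 None rest corners guess z26 [[ 604.2 -316.5]
 [ 592.2 -403.8]
 [ 504.1 -392.5]
 [ 516.5 -301.4]
 [ 555.7 -354.4]]
```

View pics/w1c.png

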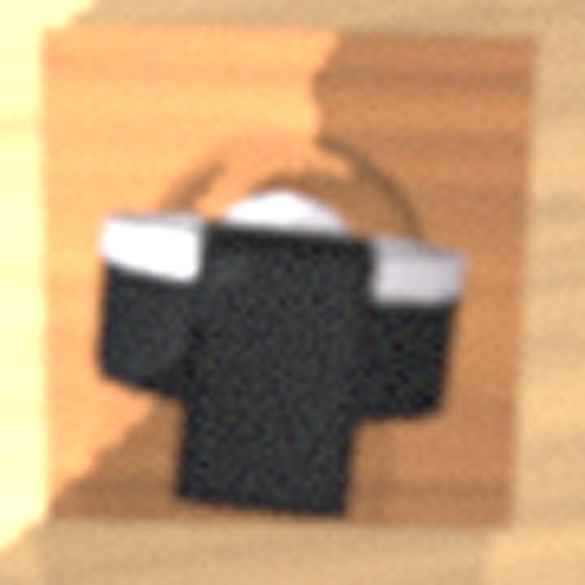

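Run:
```python
from h import *
p=optics.camera_params("wrist")
q=lambda L:[(240+x/6.5,80+y/6.5) for x,y in L]
b=onplane(p,q([(178,497),(345,515)]),151); e=b[0]-b[1]
print(b.round(1),np.hypot(*e)); n=np.array([e[1],-e[0]])/np.hypot(*e); print("yaw back edge",np.arctan2(n[1],n[0]),"centre",b.mean(0)+18*n)
s=onplane(p,q([(200,300),(178,497),(362,300),(345,515)]),151); print("yaw sides",[np.arctan2(*(a)[::-1]) for a in (s[0]-s[1],s[2]-s[3])])
r=onplane(p,q([(45,28),(535,35),(510,525),(48,525)]),26); print("rest",r.round(1),r.mean(0),rect(r))
# top view check
t=optics.camera_params("top")
c=onplane(t,[(395+x/6,190+y/6) for x,y in [(268,60),(333,73)]],151); print("top front corners",c.round(1),c.mean(0)-18*n)
k=onplane(t,[(395+x/6,190+y/6) for x,y in [(93,38),(322,75),(298,298),(60,268)]],26);print("top rest",k.round(1),k.mean(0))
```

```text
[[ 539.3 -336.6]
 [ 533.8 -358.7]] 22.769340042856374
yaw back edge -0.24379279242384183 centre [ 553.99965898 -352.03808657]
yaw sides [np.float64(-0.2613419616501807), np.float64(-0.20467440781709775)]
rest [[ 604.9 -316.5]
 [ 591.8 -404.1]
 [ 503.4 -390.5]
 [ 515.5 -301.7]] [ 553.88870678 -353.19366586] (array([ 553.6, -352.9]), 91.0, 89.6, 2.989)
top front corners [[ 568.  -345.6]
 [ 563.3 -367.8]] [ 548.22145998 -352.36444872]
top rest [[ 602.1 -317. ]
 [ 587.  -404.9]
 [ 499.6 -390.4]
 [ 511.4 -300. ]] [ 550.01917269 -353.07436374]
```

Emit:
play_rows --motion '[[[0.025,-0.003,0,-0.06],[0.045,-0.0055,0,-0.1],[0.045,-0.0055,-0.03,-0.1],[0.045,-0.0055,-0.07,-0.1],[0.045,-0.0055,-0.11,-0.1],[0.045,-0.0055,-0.145,-0.1],[0.045,-0.0055,-0.17,-0.1],[0.045,-0.0055,-0.183,-0.1],[0.045,-0.0055,-0.183,-0.1]]]' --jaw 0.07

```text
t: 2.05
ee_pos: [551.2, -352.4, 113.3]
ee_rot: [-3.138, 0.003, -0.238]
contact_force: [0.6, -0.1, -0.4]
width: 0.791
```

Emit:
play_rows --motion '[[[0,0,0,0],[0,0,0,0],[0,0,0,0],[0,0,0,0],[0,0,0,0],[0,0,0,0]]]' --jaw 0.01 --newtons 40

```text
t: 2.65
ee_pos: [551.3, -352.3, 113.5]
ee_rot: [-3.138, 0.002, -0.238]
contact_force: [0.7, -0.1, 0.6]
width: 0.274
```

Emit:
play_rows --motion '[[[0,0,0.015,0],[0,0,0.045,0],[0,0,0.08,0.05],[-0.004,0.03,0.09,0.18],[-0.01,0.07,0.09,0.32],[-0.016,0.11,0.09,0.46],[-0.021,0.15,0.09,0.6],[-0.025,0.18,0.09,0.75],[-0.028,0.2,0.09,0.88],[-0.029,0.211,0.09,0.98]]]'

```text
t: 3.65
ee_pos: [522.0, -139.5, 204.4]
ee_rot: [-3.139, 0.002, 0.749]
contact_force: [-0.2, -0.6, -2.9]
width: 0.268
```

Emit:
play_rows --motion '[[[0,0,0,0],[0,0,0,0],[0,0,0,0]]]'

```text
t: 3.95
ee_pos: [522.0, -140.2, 204.7]
ee_rot: [-3.139, 0.002, 0.746]
contact_force: [0.4, -0.7, -4.0]
width: 0.265
```

Run:
```python
from h import *
p=optics.camera_params("scene"); im=optics.snapshot("scene")[:,:,::-1].copy(); tp=optics.snapshot("top")[:,:,::-1].copy()
s=manip.get_state(); print(s['t'],s['ee_pos'],s['ee_rot'],s['contact_force'])
cv2.imwrite("pics/s2.png",im); cv2.imwrite("pics/t2.png",tp)
e=s['ee_pos']; u,v=project(p,[e[0],e[1],e[2]-30]).astype(int); print(u,v)
a=cv2.resize(im[v-60:v+60,u-40:u+40],(400,600),interpolation=cv2.INTER_CUBIC)
u,v=project(optics.camera_params("top"),[e[0],e[1],e[2]-30]).astype(int); print(u,v)
b=cv2.resize(tp[v-60:v+60,u-40:u+40],(400,600),interpolation=cv2.INTER_CUBIC)
cv2.imwrite("pics/c2.png",np.hstack([a,b]))
```

```text
4.05 [ 521.96052412 -140.23199601  204.43656977] [-3.13856698e+00  2.34174900e-03  7.46548332e-01] [ 0.18492748 -0.03787675 -3.0222893 ]
245 161
343 220
```

View pics/c2.png

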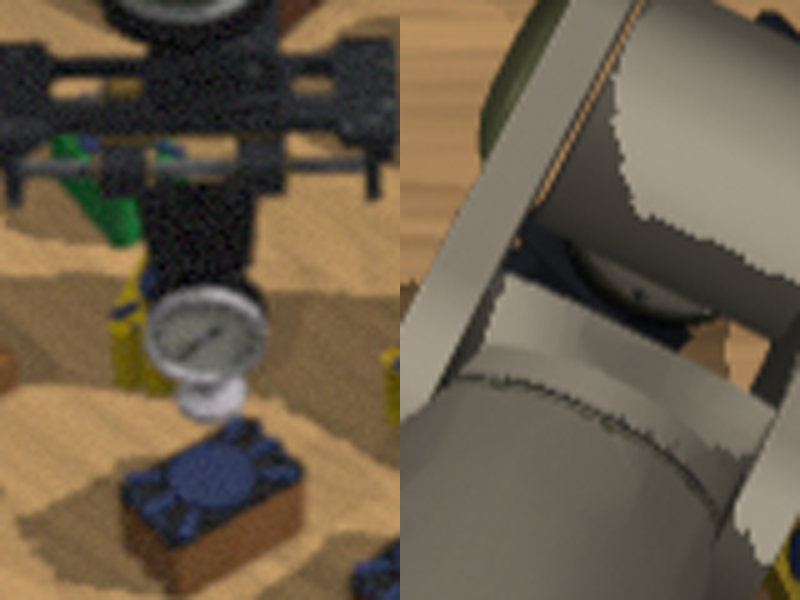

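Run:
```python
from h import *
p=optics.camera_params("scene"); w=(247.4,196)
print("C med scene",onplane(p,[w],50).round(1),"foot at z~110",onplane(p,[(247.0,180)],110).round(1))
for f,r in (("pics/s2.png","scene"),("pics/top0.png","top"),):
    im=cv2.imread(f); p=optics.camera_params(r); b,g,R=[x.astype(int) for x in cv2.split(im)]
    m=((b>R+18)&(b>g+12)).astype(np.uint8); m=cv2.morphologyEx(m,cv2.MORPH_OPEN,cv2.getStructuringElement(cv2.MORPH_ELLIPSE,(9,9)))
    for c in cv2.findContours(m,0,cv2.CHAIN_APPROX_NONE)[0]:
        x=onplane(p,c,50); (cx,cy),rad=cv2.minEnclosingCircle(x.astype(np.float32).reshape(-1,1,2))
        M=cv2.moments(c)
        if 400<cx<560 and -200<cy<220: print(r,round(cx,1),round(cy,1),round(rad,1),"mom",onplane(p,[(M['m10']/M['m00'],M['m01']/M['m00'])],50).round(1))
```

```text
C med scene [[ 522.7 -140. ]] foot at z~110 [[ 521.1 -139.8]]
scene 488.2 150.7 24.3 mom [[488.6 151.6]]
scene 485.3 -13.4 24.6 mom [[485.6 -13.4]]
scene 522.2 -141.6 24.4 mom [[ 522.7 -141.7]]
top 485.2 -13.3 23.1 mom [[484.7 -13.4]]
top 487.5 151.3 22.7 mom [[487.4 151.6]]
top 521.7 -141.7 23.1 mom [[ 521.7 -141.7]]
```

Emit:
play_rows --motion '[[[0,-0.0015,-0.02,0],[0,-0.0015,-0.038,0],[0,-0.0015,-0.046,0],[0,-0.0015,-0.05,0],[0,-0.0015,-0.052,0],[0,-0.0015,-0.053,0],[0,-0.0015,-0.054,0],[0,-0.0015,-0.055,0],[0,-0.0015,-0.055,0]]]'

```text
t: 4.95
ee_pos: [522.1, -141.8, 149.9]
ee_rot: [-3.139, 0.002, 0.747]
contact_force: [-2.3, 0.3, 0.9]
width: 0.268
```

Emit:
play_rows --motion '[[[0,0,-0.001,0],[0,0,-0.002,0],[0,0,-0.0025,0],[0,0,-0.003,0],[0,0,-0.003,0]]]'

```text
t: 5.45
ee_pos: [522.3, -141.8, 147.4]
ee_rot: [-3.14, 0.002, 0.747]
contact_force: [-2.4, 0.7, 6.0]
width: 0.268
```

```bash
cat > dial.py <<'E'
from h import *
import sys
def read(tag):
    p=optics.camera_params("scene"); im=np.mean([optics.snapshot("scene").astype(float) for _ in range(2)],0)[:,:,::-1].astype(np.uint8)
    cv2.imwrite(f"pics/{tag}.png",im); s=manip.get_state(); e=s['ee_pos']; y=s['ee_rot'][2]
    X=np.array([np.cos(y),np.sin(y),0]); Y=np.array([-np.sin(y),np.cos(y),0]); C=e+[0,0,-97.5+56]+11*X
    # front view: image right = +Y of the gauge seen from +X
    src=np.float32([project(p,C+a*Y+b*np.array([0,0,1.])) for a,b in ((-40,40),(40,40),(40,-40),(-40,-40))])
    f=cv2.warpPerspective(im,cv2.getPerspectiveTransform(src,np.float32([(0,0),(400,0),(400,400),(0,400)])),(400,400),flags=cv2.INTER_CUBIC)
    u,v=project(p,C).astype(int)
    cv2.imwrite(f"pics/{tag}c.png",np.hstack([f,cv2.resize(im[v-20:v+20,u-20:u+20],(400,400),interpolation=cv2.INTER_CUBIC)]))
    print("t",s['t'],"pos",e.round(2),"F",s['contact_force'].round(1),"px",u,v)
read(sys.argv[1])
E
python3 dial.py dC
```

```text
t 5.55 pos [ 522.29 -141.88  147.39] F [-3.6  1.6  6. ] px 246 184
```

View pics/dCc.png

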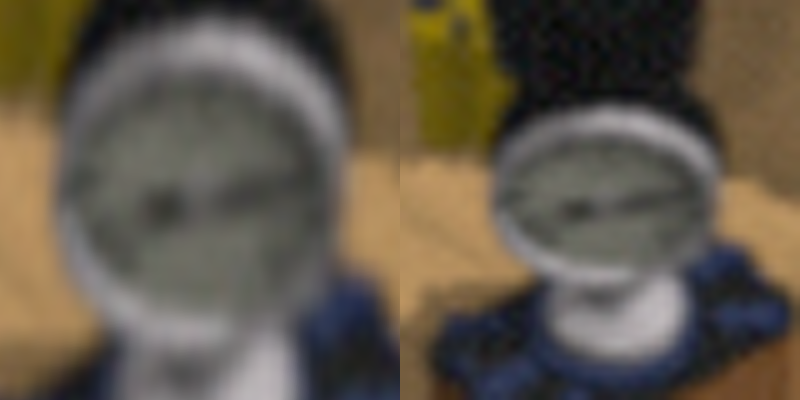

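The hand points right and slightly up, which reads about 80 (hard) at around 9 N. I'll press slightly more so the foot is surely flat, then compare the other blocks.

Emit:
play_rows --motion '[[[0,0,-0.0005,0],[0,0,-0.001,0],[0,0,-0.001,0],[0,0,-0.001,0],[0,0,-0.001,0],[0,0,-0.001,0],[0,0,-0.001,0]]]'

```text
t: 6.25
ee_pos: [522.4, -141.9, 147.4]
ee_rot: [-3.141, 0.002, 0.747]
contact_force: [-3.4, 1.8, 10.0]
width: 0.272
```

```bash
python3 dial.py dC2
```

```text
t 6.35 pos [ 522.41 -141.85  147.36] F [-2.5  2.  10.2] px 246 184
```

Emit:
play_rows --motion '[[[0,0,0.01,0],[0,0,0.035,0],[-0.01,0.03,0.045,0.04],[-0.022,0.075,0.045,0.1],[-0.032,0.11,0.045,0.12],[-0.037,0.1285,0.045,0.14],[-0.037,0.1285,0.02,0.14],[-0.037,0.1285,0.01,0.14],[-0.037,0.1285,0.009,0.14]]]'

```text
t: 7.25
ee_pos: [484.9, -13.4, 155.3]
ee_rot: [-3.138, 0.003, 0.886]
contact_force: [-1.0, -0.4, -3.6]
width: 0.273
```

Emit:
play_rows --motion '[[[0,0,-0.002,0],[0,0,-0.004,0],[0,0,-0.006,0],[0,0,-0.007,0],[0,0,-0.008,0],[0,0,-0.009,0],[0,0,-0.009,0],[0,0,-0.009,0]]]'

```text
t: 8.05
ee_pos: [485.4, -13.6, 147.3]
ee_rot: [-3.14, 0.002, 0.886]
contact_force: [-1.7, -0.2, 6.7]
width: 0.276
```

```bash
python3 dial.py dB
```

```text
t 8.15 pos [485.4  -13.58 147.34] F [-2.  -0.7  6.8] px 294 200
```

Emit:
play_rows --motion '[[[0,0,0.01,0],[0,0,0.035,0],[0.0005,0.03,0.045,-0.05],[0.001,0.075,0.045,-0.1],[0.002,0.12,0.045,-0.15],[0.003,0.15,0.045,-0.2],[0.003,0.165,0.03,-0.2],[0.003,0.165,0.012,-0.2],[0.003,0.165,0.009,-0.2],[0.003,0.165,0.009,-0.2]]]'

```text
t: 9.15
ee_pos: [488.2, 151.3, 156.4]
ee_rot: [-3.139, 0.003, 0.686]
contact_force: [0.1, -0.3, -2.3]
width: 0.267
```

Emit:
play_rows --motion '[[[0,0,-0.002,0],[0,0,-0.004,0],[0,0,-0.006,0],[0,0,-0.007,0],[0,0,-0.008,0],[0,0,-0.009,0],[0,0,-0.01,0],[0,0,-0.01,0]]]'

```text
t: 9.95
ee_pos: [488.7, 151.3, 147.3]
ee_rot: [-3.14, 0.002, 0.686]
contact_force: [-0.5, -0.9, 6.0]
width: 0.263
```

```bash
python3 dial.py dA; python3 -c "
import cv2,numpy as np
cv2.imwrite('pics/cmp.png',np.hstack([cv2.resize(cv2.imread(f'pics/d{k}c.png')[:,:400],(265,265)) for k in ('C2','B','A')]))"
```

```text
t 10.05 pos [488.68 151.31 147.32] F [-0.2 -1.1  6.3] px 346 236
```

View pics/cmp.png

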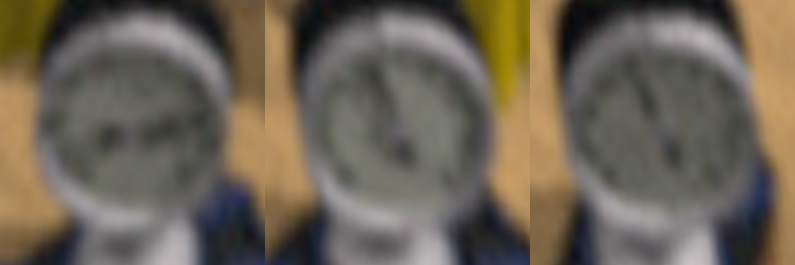

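Block C (522,-142) reads about 80, while B and A read about 40–43. C is therefore the hard block. I'll return the gauge to its rest.

Emit:
play_rows --motion '[[[0,0,0.02,0],[0,0,0.055,0],[0.003,-0.02,0.085,0],[0.008,-0.06,0.09,-0.1],[0.013,-0.105,0.09,-0.2],[0.018,-0.15,0.09,-0.3],[0.024,-0.195,0.09,-0.4],[0.03,-0.24,0.09,-0.5],[0.035,-0.28,0.09,-0.6],[0.04,-0.31,0.09,-0.7]]]'

```text
t: 11.05
ee_pos: [528.3, -160.9, 236.7]
ee_rot: [-3.14, 0.003, -0.019]
contact_force: [-0.0, 0.1, -3.3]
width: 0.268
```

Emit:
play_rows --motion '[[[0.005,-0.035,0,-0.05],[0.01,-0.08,0,-0.1],[0.015,-0.12,0,-0.15],[0.02,-0.155,0,-0.219],[0.022,-0.18,-0.02,-0.219],[0.023,-0.19,-0.05,-0.219],[0.023,-0.1914,-0.075,-0.219],[0.023,-0.1914,-0.085,-0.219],[0.023,-0.1914,-0.085,-0.219]]]'

```text
t: 11.95
ee_pos: [550.9, -351.6, 150.3]
ee_rot: [-3.138, 0.005, -0.238]
contact_force: [-0.3, -1.2, -2.3]
width: 0.27
```

Emit:
play_rows --motion '[[[0,0,0,0]]]'

```text
t: 12.05
ee_pos: [551.4, -351.6, 151.8]
ee_rot: [-3.139, 0.004, -0.238]
contact_force: [-0.8, -0.0, -3.1]
width: 0.267
```

Emit:
play_rows --motion '[[[0,-0.0007,-0.01,0],[0,-0.0007,-0.02,0],[0,-0.0007,-0.028,0],[0,-0.0007,-0.032,0],[0,-0.0007,-0.035,0],[0,-0.0007,-0.037,0],[0,-0.0007,-0.038,0],[0,-0.0007,-0.0385,0],[0,-0.0007,-0.0385,0]]]'

```text
t: 12.95
ee_pos: [551.6, -352.4, 113.5]
ee_rot: [-3.139, 0.003, -0.238]
contact_force: [-0.5, 0.2, -3.7]
width: 0.267
```

Emit:
play_rows --motion '[[[0,0,-0.0005,0],[0,0,-0.001,0],[0,0,-0.001,0]]]'

```text
t: 13.25
ee_pos: [551.8, -352.5, 113.4]
ee_rot: [-3.14, 0.002, -0.238]
contact_force: [-0.6, 1.5, 3.8]
width: 0.268
```

Contact is confirmed, with the force now pushing up. I'll release to a 60 mm opening and rise.

Emit:
play_rows --motion '[[[0,0,0,0],[0,0,0,0],[0,0,0,0],[0,0,0,0],[0,0,0,0]]]' --jaw 0.06

```text
t: 13.75
ee_pos: [551.8, -352.5, 113.3]
ee_rot: [-3.14, 0.002, -0.238]
contact_force: [1.0, -0.1, -0.3]
width: 0.676
```

Emit:
play_rows --motion '[[[0,0,0.015,0],[0,0,0.05,0],[0,0,0.09,0],[-0.002,0.02,0.12,0],[-0.006,0.06,0.13,0.01],[-0.012,0.1,0.13,0.03],[-0.018,0.14,0.13,0.05],[-0.024,0.18,0.13,0.05],[-0.029,0.2,0.13,0.05],[-0.03,0.211,0.13,0.05]]]' --jaw 0.086

```text
t: 14.75
ee_pos: [521.6, -140.0, 244.8]
ee_rot: [-3.14, 0.001, -0.186]
contact_force: [1.4, -0.8, 0.0]
width: 0.976
```

Run:
```python
from h import *
s=manip.get_state(); print(s['t'],s['ee_pos'],s['ee_rot'],s['width'])
sc=optics.snapshot("scene")[:,:,::-1].copy(); tp=optics.snapshot("top")[:,:,::-1].copy(); w=optics.snapshot("wrist")[:,:,::-1].copy()
cv2.imwrite("pics/s3.png",sc);cv2.imwrite("pics/t3.png",tp);cv2.imwrite("pics/w3.png",w)
cv2.imwrite("pics/v3.png",np.hstack([cv2.resize(sc[120:220,160:290],(450,346)),cv2.resize(tp[180:270,395:485],(346,346))]))
for f,r in ((sc,"scene"),(tp,"top"),):
    p=optics.camera_params(r); b,g,R=[x.astype(int) for x in cv2.split(f)]
    m=((b>R+18)&(b>g+12)).astype(np.uint8); m=cv2.morphologyEx(m,cv2.MORPH_OPEN,cv2.getStructuringElement(cv2.MORPH_ELLIPSE,(9,9)))
    for c in cv2.findContours(m,0,cv2.CHAIN_APPROX_NONE)[0]:
        x=onplane(p,c,50); (cx,cy),rad=cv2.minEnclosingCircle(x.astype(np.float32).reshape(-1,1,2))
        if 400<cx<560 and -200<cy<220: print(r,round(cx,1),round(cy,1),round(rad,1))
# tray from first top picture: light plywood contour, rim z=28
im=cv2.imread("pics/top0.png"); p=optics.camera_params("top")
q=[(125,327),(237,299),(256,400),(143,426)]; x=onplane(p,np.array(q)*0.7,28); print("tray",x.round(0),x.mean(0),rect(x))
```

```text
14.75 [ 521.58715381 -139.96552257  244.75886923] [-3.14003710e+00  6.22905796e-04 -1.86215383e-01] 0.9761867985221591
scene 487.9 151.0 24.3
scene 485.2 -11.9 25.4
scene 521.9 -142.0 24.2
top 485.2 -13.3 23.1
top 487.5 151.3 22.7
tray [[527. 443.]
 [573. 259.]
 [407. 222.]
 [366. 403.]] [468.094485   331.60816371] (array([467.8, 330.6]), 189.6, 169.6, 1.812)
```

View pics/v3.png

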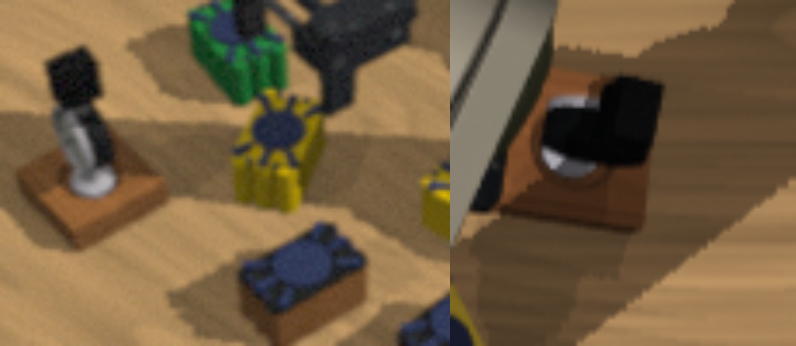

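The gauge stands upright in its rest and all blocks are in place. Next I'll measure block C's yaw.

Run:
```python
from h import *
p=optics.camera_params("scene"); im=cv2.imread("pics/s3.png"); b,g,r=[x.astype(int) for x in cv2.split(im)]
m=((b>r-2)&(r<75)).astype(np.uint8); m[:170]=0; m[:,:215]=0; m[240:]=0; m[:,275:]=0
m=cv2.morphologyEx(m,cv2.MORPH_OPEN,np.ones((3,3)))
for c in cv2.findContours(m,0,cv2.CHAIN_APPROX_NONE)[0]:
    if cv2.contourArea(c)>200: print(cv2.boundingRect(c),rect(onplane(p,c,50)))
# wrist view (w1) taken at its recorded pose
M=np.array([[-1.35655952e-01,9.38367204e-01,3.17906359e-01,590.16],[-9.90755017e-01,-1.28029435e-01,-4.48660155e-02,-358.25],[-1.39942592e-03,-3.21053662e-01,9.47059970e-01,444.31],[0,0,0,1]])
p=dict(fx=335.217,fy=335.217,cx=283.109,cy=205.666,cam_to_world=M); im=cv2.imread("pics/w1.png"); b,g,r=[x.astype(int) for x in cv2.split(im)]
m=((b>r-2)&(r<75)).astype(np.uint8); m[:120]=0; m[225:]=0; m[:,:75]=0; m[:,165:]=0
for c in cv2.findContours(m,0,cv2.CHAIN_APPROX_NONE)[0]:
    if cv2.contourArea(c)>200: print(cv2.boundingRect(c),rect(onplane(p,c,50)))
```

```text
(230, 185, 35, 25) (array([ 526.2, -139.9]), 85.8, 54.8, 2.956)
(86, 138, 55, 72) (array([ 524.3, -142.8]), 87.8, 57.4, 2.963)
```

Emit:
play_rows --motion '[[[0.001,-0.002,-0.03,0],[0.001,-0.002,-0.075,0],[0.001,-0.002,-0.12,0],[0.001,-0.002,-0.155,0],[0.001,-0.002,-0.185,0],[0.001,-0.002,-0.205,0],[0.001,-0.002,-0.22,0],[0.001,-0.002,-0.229,0],[0.001,-0.002,-0.232,0],[0.001,-0.002,-0.232,0]]]' --jaw 0.086

```text
t: 15.9
ee_pos: [523.2, -144.4, 12.0]
ee_rot: [-3.14, 0.001, -0.188]
contact_force: [-0.3, 0.9, 0.7]
width: 0.97
```

Emit:
play_rows --motion '[[[0,0,0,0],[0,0,0,0],[0,0,0,0],[0,0,0,0],[0,0,0,0]]]' --jaw 0.04 --newtons 25

```text
t: 16.4
ee_pos: [523.4, -144.3, 12.3]
ee_rot: [-3.14, 0.001, -0.188]
contact_force: [-0.6, 1.8, 4.6]
width: 0.633
```

Emit:
play_rows --motion '[[[0,0,0.02,0],[0,0,0.06,0],[0,0.01,0.1,0],[-0.005,0.045,0.11,0.05],[-0.01,0.085,0.11,0.1],[-0.015,0.13,0.11,0.15],[-0.02,0.175,0.11,0.2],[-0.025,0.22,0.11,0.25],[-0.03,0.265,0.11,0.3],[-0.036,0.31,0.11,0.35]]]'

```text
t: 17.4
ee_pos: [486.8, 167.4, 122.3]
ee_rot: [-3.14, 0.001, 0.164]
contact_force: [1.3, -0.7, -2.0]
width: 0.632
```

Emit:
play_rows --motion '[[[-0.004,0.04,0,0.03],[-0.009,0.085,0,0.05],[-0.014,0.125,0,0.08],[-0.018,0.155,0,0.08],[-0.019,0.164,-0.02,0.08],[-0.019,0.164,-0.045,0.08],[-0.019,0.164,-0.068,0.08],[-0.019,0.164,-0.085,0.08],[-0.019,0.164,-0.094,0.08],[-0.019,0.164,-0.098,0.08]]]'

```text
t: 18.4
ee_pos: [467.5, 331.2, 23.5]
ee_rot: [-3.141, 0.002, 0.244]
contact_force: [0.2, 1.0, -0.5]
width: 0.636
```

Emit:
play_rows --motion '[[[0,0,-0.002,0],[0,0,-0.004,0],[0,0,-0.005,0],[0,0,-0.0055,0],[0,0,-0.0055,0]]]'

```text
t: 18.9
ee_pos: [467.8, 331.2, 18.4]
ee_rot: [-3.14, 0.001, 0.244]
contact_force: [0.1, 0.5, -0.3]
width: 0.63
```

Emit:
play_rows --motion '[[[0,0,-0.0005,0],[0,0,-0.0008,0],[0,0,-0.0008,0]]]'

```text
t: 19.2
ee_pos: [467.8, 331.2, 18.4]
ee_rot: [-3.141, 0.001, 0.244]
contact_force: [-4.0, -2.7, 7.9]
width: 0.63
```

Emit:
play_rows --motion '[[[0,0,0,0],[0,0,0,0],[0,0,0,0],[0,0,0,0],[0,0,0,0]]]' --jaw 0.076

```text
t: 19.7
ee_pos: [467.7, 331.2, 18.3]
ee_rot: [-3.141, 0.001, 0.244]
contact_force: [-0.4, 0.2, -0.4]
width: 0.866
```

Emit:
play_rows --motion '[[[0,0,0.02,0],[0,0,0.06,0],[0,0,0.1,0],[0,0,0.15,0],[-0.04,0.01,0.19,0],[-0.08,0.03,0.2,0],[-0.12,0.05,0.2,0],[-0.15,0.07,0.2,0],[-0.17,0.09,0.2,0],[-0.17,0.1,0.2,0]]]'

```text
t: 20.7
ee_pos: [295.7, 432.5, 218.6]
ee_rot: [-3.14, 0.001, 0.247]
contact_force: [0.3, 0.1, -0.4]
width: 0.859
```

Run:
```python
from h import *
s=manip.get_state(); print(s['t'],s['ee_pos'],s['contact_force'])
sc=optics.snapshot("scene")[:,:,::-1].copy(); tp=optics.snapshot("top")[:,:,::-1].copy()
cv2.imwrite("pics/s4.png",sc)
cv2.imwrite("pics/v4.png",np.hstack([cv2.resize(sc[110:370,120:480],(460,332)),cv2.resize(tp[180:300,80:200],(332,332))]))
for f,r in ((sc,"scene"),(tp,"top"),):
    p=optics.camera_params(r); b,g,R=[x.astype(int) for x in cv2.split(f)]
    m=((b>R+18)&(b>g+12)).astype(np.uint8); m=cv2.morphologyEx(m,cv2.MORPH_OPEN,cv2.getStructuringElement(cv2.MORPH_ELLIPSE,(9,9)))
    for c in cv2.findContours(m,0,cv2.CHAIN_APPROX_NONE)[0]:
        x=onplane(p,c,50); (cx,cy),rad=cv2.minEnclosingCircle(x.astype(np.float32).reshape(-1,1,2))
        if 400<cx<560 and -200<cy<420: print(r,round(cx,1),round(cy,1),round(rad,1))
p=optics.camera_params("top"); q=[(443,213),(421.7,221.1)]
```

```text
20.7 [295.72305681 432.48808571 218.62093144] [ 0.31409354  0.14252027 -0.4090406 ]
scene 461.8 328.6 24.2
scene 489.9 151.0 22.9
scene 493.0 -20.4 15.2
top 466.8 332.0 22.7
top 484.3 -12.9 21.9
top 488.6 151.4 22.3
```

View pics/v4.png

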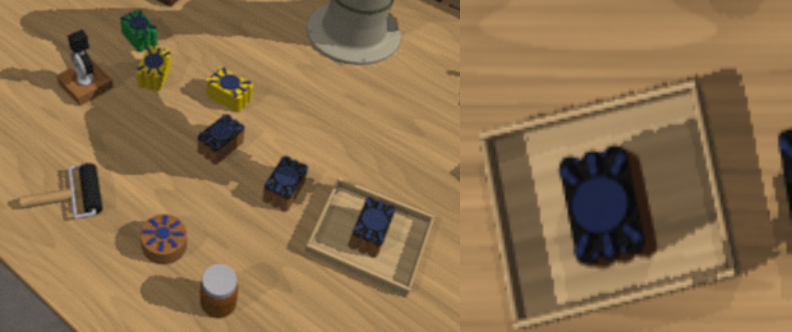

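The hard block lies flat in the tray, rubber up. The gauge is upright in its rest, the other blocks and bystanders have not moved, and the arm is clear.

```bash
python3 -c "
from bench import manip
print(manip.hand_in())"
```

```text
the job is handed in; nothing more can be done
None
```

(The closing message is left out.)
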